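# Clamp a music movement on the listening board

### The job

A customer wants to hear the larger of the two cylinder movements. Stand it on the listening board with its comb-heel side towards the clamp and slide it snug against all three locating pins, then swing the clamp handle down until it snaps past its centre and the pad holds the movement firmly. A light push is enough throughout: feel your way, never lean hard on the board, the pins or the clamp, stop as soon as it has snapped, and leave the other things on the counter where they stand.

Things in the scene. Friction and masses are not known exactly. Their poses are not given: they have to be found in the camera images.
- listening_board: Wooden sounding box, 130 x 280 x 35 mm high (x, y, z), fixed; origin under its centre. On its top: three steel pins, 6 mm dia., 10 mm high, and a steel over-centre toggle clamp, base 50 mm wide from y -15 to +83 mm. Clamp arm on a pin at (0, 10, 69) mm, 97 mm long: turned up while open (to 170 mm above the counter, y 0 to 40 mm), level towards -y when clamped.
- nest (a point): On the board's top, below where the movement's centre must be; axes as the board's, to which the movement's axes must be parallel. Pins at (28, 29) and (-28, 29) mm from here touch the movement's comb-heel edge (+y), the pin at (41, 0) mm touches its +x end. The clamp is at +y.
- handle_pivot (a point): Pin on which the clamp handle turns, 84 mm above the counter; axes as the board's, the pin lies along x. The handle swings in the y-z plane: steep (leaning to +y) while open, level towards +y when locked. Its black round grip, 14 mm dia., runs from 36 to 126 mm out from this pin. In front of it (-y) there is room for closed fingers above the upturned arm.
- movement_center (a point): The larger nickel cylinder movement, to be clamped: 76 x 52 mm (x, y), 180 g. Bedplate 10 mm thick; comb heel on it along the +y edge, flush; cylinder along x, top 26 mm up; spring barrel at the +x end, 32 mm high; governor at -x. Point: its middle, 10 mm above its underside. Starts flat on the counter. Grip at mid-length across y, 52 mm wide, on the bedplate edges.
- movement_heel (a point): Middle of the top of that movement's comb heel (46 x 14 mm, flat steel), 19 mm to +y of its centre line and 20 mm above its underside: where the clamp pad presses. Same axes.
- clamp_handle (a joint): Handle angle, rad; grows as it closes. Starts open, near 0. Inclination above level = 1.37 - value; 1.37 is the end stop. Stays where left while nothing is under the pad. On a movement it resists from about 1.0 to dead centre (1.25), with up to 6 N at 95 mm from its pin, and springs back if let go; once clearly past 1.25 it snaps to the stop by itself and stays locked.
- clamp_pad: Spring-loaded rubber-tipped spindle on the clamp arm, tip 14 mm dia.; origin at the middle of the tip face, z from the tip along the spindle (up when clamped). Driven by the handle, it lands on the comb heel of a movement standing against the pins and presses with about 16 N once locked.
- small_movement: A smaller movement of the same make, 50 x 36 x 22 mm; leave alone. Origin under its centre.
- canister: Glass screw-top canister of brass winding keys, 96 mm dia., 126 mm high; leave alone. Origin under its centre.
- carousel: Sky-blue tin carousel music box, 110 mm dia., 163 mm high; leave alone. Origin under its centre.
- owl: Glossy amber ceramic owl, 72 mm dia., 110 mm high; leave alone. Origin under its centre.
- screwdriver: Screwdriver lying flat; leave alone.
- winding_key: Spare brass winding key lying flat, 44 mm long; leave alone.
There are look-alikes about, which are no part of the job. Leave any turquoise look-alike of the part that bears movement_center alone.

How it is judged:
By the outcome, as a careful person would: the job done as asked, in the order asked, and still so for the second after the job is handed in, with the robot touching nothing.
It also fails if it takes over 69 s, if anything falls off the work surface, if the arm or the gripper's body presses on something with over 40 N, if the wrist force passes 120 N, or if a joint passes its speed limit or range.

### The arm

A 7-joint arm with a two-finger parallel gripper is mounted at the origin on the work surface. World frame = base frame: x ahead of the robot, y to its left, z up, the work surface at z = 0. Lengths are in m, angles in rad, forces in N, time in s.
With the tool pointing down it reaches from about 0.4 to 0.85 m from the base axis. Payload 10.4 kg.
Tool frame: the origin (TCP) lies on the front face of the gripper's body, between the roots of the fingers; the fingertips stand 73 mm ahead of it and the grasp point (between the pads) lies 54 mm ahead of it; x points along the fingers, y is the direction in which the jaws open and shut, and the axes are right-handed (so a half turn about x gives the same grasp; the last joint's range is limited). The gripper opens to 85 mm and grips with 20 to 120 N. Pads are 22 mm wide; open, the fingers measure 114 mm over their backs; the gripper's body (76 mm by 85 mm) begins 54 mm behind the grasp point. The pads swing forward as they close: fully open they stand 13 mm farther back than shut.
Start: joints at [1.317, 0.332, -0.065, 1.46, 0.022, 1.35, -0.088], TCP at [0.143, -0.608, 0.304] pointing down, gripper open.
Joint ranges: [-2.6, 2.6], [-0.5, 2.12], [-1.47, 1.34], [0.16, 2.42], [-1.27, 4.41], [0.06, 2.06], [-2.6, 2.6]. Speed limits (rad/s): [2.22, 2.22, 2.79, 2.79, 3.14, 3.14, 3.14].

### API

Orientations are given as a unit quaternion [x, y, z, w].
In Python, from workcell import manip gives the robot as it stands. The module is installed in compiled form; this text tells all that it offers.
- The arm moves only by the tool arm_command, never from a script. Its argument "moves" is a list that holds one entry, the list of rows, each a list of 5 numbers: the closure, from 0 (fully open) to 1 (shut), then the shift along the tool's x, y, z in units of 25 mm (1.0 is 25 mm), then the turn about the tool's x in degrees. A call has 1 to 12 rows; each row shifts and turns the commanded pose from where the row before left it, along the tool's axes as they then stand; what a row does not reach is not made up. A row lasts 1/12 s, in which the tool goes at most 41.7 mm and 7.16 degrees, less where a joint would pass 70% of its speed; a pose out of reach is approached as far as the arm can. A call is refused whole if a number of a shift passes 1 or a number of a turn 7.16, either way. A call with a gripper value outside its range is refused whole. The fingers move at their own pace and stop on an object; "force" is the grip in N (left out, the last holds). Time passes only in rows, so rows that do not move let the fingers close. It gives the time, the measured TCP pose, the force and the opening at its end, in the units of the state.
- manip.get_obs(): the state, without advancing time (a new reading comes with each control period).
- manip.camera(name): name is "scene" or "top" or "wrist"; returns the picture (384x512x3 uint8, red, green, blue); there is no depth.
- manip.camera_info(name): a dict with "vfov" (degrees; the focal length in pixels is half the picture's height over the tangent of half this angle, whatever the lens; pixels are square), "cx", "cy" (the principal point, pixels), "pose" (4x4, takes a point from camera to world coordinates). Camera axes: x right, y down, z forward; pixel columns grow to the right and rows downward; lengths in m; the calibration is good to about 2 mm. A picture is of the moment at which its call begins: read the wrist's pose just before it. camera_info takes no time and is no camera call; for the wrist camera it gives the pose at the moment of the call.
- manip.hand_in(): hands the job in, once; it reports no verdict.
Trained networks look in the newest picture that a camera, given by its name, has taken for a name from the list of things; names that differ only in an ending like _2 or _b are one class to them, and where a whole thing is asked for, a point or a joint stands for the part that bears it (a point fixed in the world has none). Each returns a list of dicts, best first, with "confidence" (0 to 1); they miss things now and then, are a little off and sometimes report something else, mostly with a low value. They report only what shows in the picture. A call takes as long as a camera call. They do not tell look-alikes from the thing itself.
- manip.regions_of(query, camera): "mask" (384x512 bool, what is visible of it) and "rect" ([left, top, right, bottom] in pixels, round what is visible of it).
- manip.pinpoint(query, camera): "pixel" ([row, column] in pixels: a listed point, or the origin of a listed thing).
The state is a dict: "clock": time; "joint_pos": joint angles; "joint_velocities": joint speeds; "tau": joint torques, N m; "position": TCP position; "ee_rot": TCP orientation; "ft_force": force on the tool from outside, world axes, zero at the start; "torque": the same for the moment, N m; "grip_width": opening from 0.0 (shut) to 1.0 (fully open).
Only numpy, scipy, OpenCV 4.12 (cv2) and the standard library are available. Lean on these libraries where they do the work, as an engineer would, in place of code of your own. Each camera call takes 0.05 s, during which the arm holds its last target.

## Working session

There is one attempt and no reset: what is moved stays moved. The work goes in short steps, Python scripts to look and compute and a tool call to move; the robot and the scene stay as the last step left them, time stands still between calls to the robot, and variables do not carry over. Pictures are saved under pics/ and viewed, and the job is handed in when it is done.

Besides the shell and the picture viewer there is one more tool, called after "Emit:" as name(argument=value, ...), one argument or row to a line, values as JSON. arm_command: Moves the arm, as the interface text tells. Its arguments: {"type":"object","properties":{"moves":{"type":"array","items":{"type":"array","items":{"type":"array","items":{"type":"number"}}}},"force":{"type":"number"}},"required":["moves"]}

```bash
mkdir -p pics
python3 - <<'E'
from workcell import manip
import cv2
print(manip.get_obs())
for n in ("scene","top","wrist"):
    im=manip.camera(n); cv2.imwrite(f"pics/{n}0.png",im[:,:,::-1])
    i=manip.camera_info(n); print(n,i)
    for q in ("movement_center","movement_heel","nest","handle_pivot","small_movement","listening_board","clamp_pad"):
        print(q,[(r["pixel"],round(r["confidence"],2)) for r in manip.pinpoint(q,n)])
E
```

```text
{'clock': 0.0, 'joint_pos': array([ 1.31742385,  0.33282524, -0.0646966 ,  1.46094491,  0.02161605,
        1.3498917 , -0.08852564]), 'joint_velocities': array([ 0.00025757,  0.00065926, -0.00067103, -0.0016028 , -0.00041415,
       -0.00017681, -0.00156586]), 'tau': array([-2.85446913e-04, -6.25446153e+01,  4.87365935e-02, -3.91603124e+01,
        1.61840947e-02,  9.99039214e-03,  1.98789098e-05]), 'position': array([ 0.14288686, -0.60816664,  0.30314327]), 'ee_rot': array([-0.70232037, -0.08188604,  0.70248924, -0.08092985]), 'ft_force': array([ 0.10197489, -0.43066568, -0.5209745 ]), 'torque': array([0.02736792, 0.047987  , 0.0019055 ]), 'grip_width': 1.001136342986133}
scene {'vfov': 53.82076220267237, 'cx': 253.538067542345, 'cy': 194.47907973527148, 'pose': array([[-0.82233288,  0.49243426, -0.28509146,  0.8547789 ],
       [ 0.56899945,  0.71419221, -0.40763846,  0.36693214],
       [ 0.00287496, -0.49743139, -0.86749856,  1.15074162],
       [ 0.        ,  0.        ,  0.        ,  1.        ]])}
movement_center [([110.7, 189.0], 0.76), ([161.1, 226.4], 0.7), ([137.0, 214.4]
[... 1037 characters left out ...]
]
handle_pivot [([175.1, 224.5], 0.91)]
small_movement [([209.4, 130.2], 0.71)]
listening_board [([178.8, 249.9], 0.73)]
clamp_pad [([176.2, 248.6], 0.39)]
wrist {'vfov': 70.60072758607724, 'cx': 253.7521696121585, 'cy': 193.42081931728785, 'pose': array([[ 2.28460299e-01, -9.22844597e-01, -3.10102792e-01,
         2.22139637e-01],
       [-9.73552766e-01, -2.16871604e-01, -7.18451056e-02,
        -5.89336029e-01],
       [-9.50622386e-04,  3.18315186e-01, -9.47984461e-01,
         3.73338627e-01],
       [ 0.00000000e+00,  0.00000000e+00,  0.00000000e+00,
         1.00000000e+00]])}
movement_center []
movement_heel []
nest []
handle_pivot []
small_movement []
listening_board []
clamp_pad []
```

Run:
```python
import cv2
a=cv2.imread("pics/scene0.png");b=cv2.imread("pics/top0.png")
cv2.imwrite("pics/scene0c.png",cv2.resize(a[70:290,110:400],None,fx=2.7,fy=2.7,interpolation=3))
cv2.imwrite("pics/top0c.png",cv2.resize(b[140:290,290:440],None,fx=4,fy=4,interpolation=3))
```

```text
(no output)
```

View pics/scene0.png

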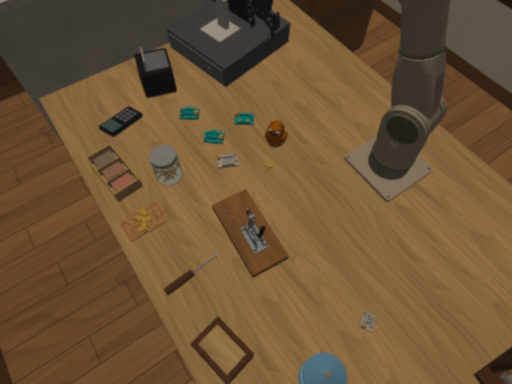

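View pics/top0.png

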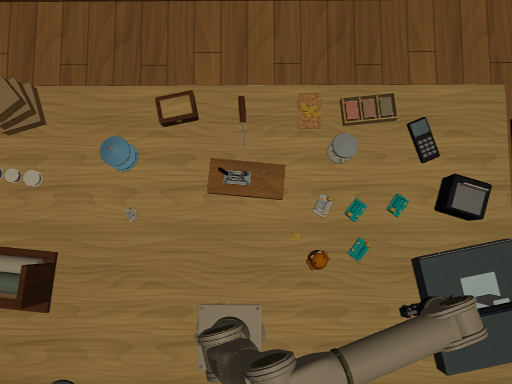

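View pics/scene0c.png

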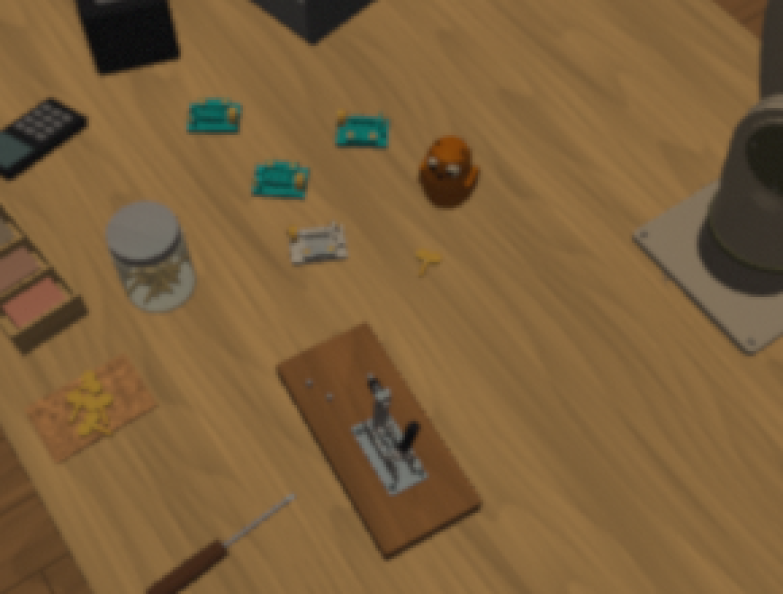

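View pics/top0c.png

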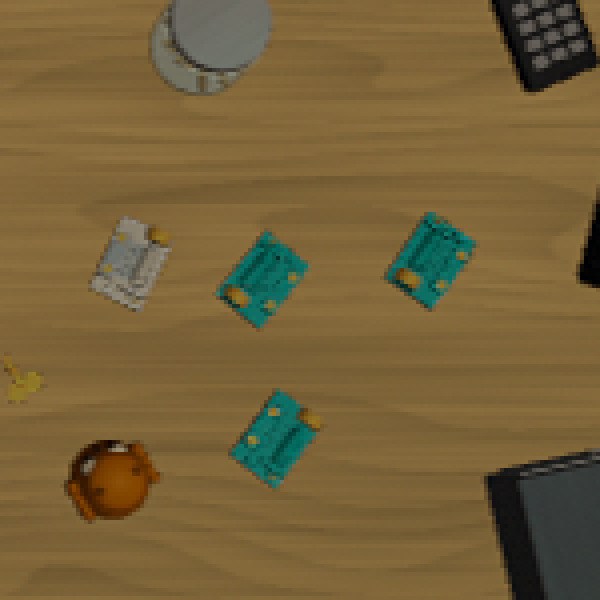

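```bash
cat > h.py <<'E'
import numpy as np, cv2
from workcell import manip
from scipy.spatial.transform import Rotation as R
def ray(pix,i):
    f=192/np.tan(np.radians(i["vfov"]/2))
    d=np.array([(pix[1]-i["cx"])/f,(pix[0]-i["cy"])/f,1.]); P=i["pose"]
    return P[:3,3],P[:3,:3]@d
def at(pix,i,z):
    o,d=ray(pix,i); return o+d*(z-o[2])/d[2]
def proj(p,i):
    f=192/np.tan(np.radians(i["vfov"]/2)); P=i["pose"]
    c=P[:3,:3].T@(np.asarray(p)-P[:3,3]); return np.array([i["cy"]+f*c[1]/c[2],i["cx"]+f*c[0]/c[2]])
def save(im,name,box=None,s=1):
    if box: im=im[box[1]:box[3],box[0]:box[2]]
    cv2.imwrite("pics/"+name,cv2.resize(im,None,fx=s,fy=s,interpolation=3)[:,:,::-1])
E
python3 - <<'E'
from h import *
it=manip.camera_info("top"); s=manip.camera_info("scene")
for n,z,a,b in [("mc",.01,(208.7,322.2),(161.1,226.4)),("heel",.02,(201.4,318.7),(162.5,227.6)),("nest",.035,(183.2,269.5),(207.6,236.5)),("hp",.084,(175.1,224.5),(237,257.9)),("board",0,(178.8,249.9),(234.6,243.7)),("small",0,(209.4,130.2),(318,364.8)),("canister top",.126,(146,344),(146,162))]:
    print(n,at(a,it,z).round(4),at(b,s,z).round(4))
o=manip.get_obs(); r=R.from_quat(o["ee_rot"]); print(r.as_matrix().round(3))
im=manip.camera("top")
m=manip.regions_of("listening_board","top")
for x in m: print(x["confidence"],x["rect"],cv2.minAreaRect(np.argwhere(x["mask"]).astype(np.float32)))
E
```

```text
mc [ 0.463  -0.3433  0.01  ] [ 0.4815 -0.3413  0.01  ]
heel [ 0.4893 -0.3295  0.02  ] [ 0.4845 -0.3275  0.02  ]
nest [ 0.5558 -0.1476  0.035 ] [ 0.5635 -0.1481  0.035 ]
hp [0.5793 0.0151 0.084 ] [ 0.5784 -0.0037  0.084 ]
board [ 0.5773 -0.0746  0.    ] [ 0.5904 -0.0666  0.    ]
small [0.4629 0.374  0.    ] [0.4453 0.359  0.    ]
canister top [ 0.6754 -0.409   0.126 ] [ 0.6647 -0.4443  0.126 ]
[[-0.     0.229 -0.973]
 [-0.    -0.973 -0.229]
 [-1.     0.     0.   ]]
0.86 [213.9, 156.2, 284.2, 198.2] ((178.651611328125, 245.66802978515625), (75.86895751953125, 35.39947509765625), 84.80557250976562)
0.19 [219.3, 167.8, 234.0, 178.9] ((172.16152954101562, 224.40768432617188), (15.256270408630371, 4.093145847320557), 60.2551155090332)
```

Emit:
arm_command(
  moves=[
    [[0, 0, -0.58, -1, 0], [0, 0, -0.58, -1, 0], [0, 0, -0.58, -1, 0], [0, 0, -0.58, -1, 0], [0, 0, -0.58, -1, 0], [0, 0, -0.58, -1, 0], [0, 0, -0.58, -1, 0], [0, 0, -0.58, -1, 0], [0, 0, -0.58, -1, 0], [0, 0, -0.58, -1, 0], [0, 0, -0.58, -1, 0], [0, 0, -0.58, -1, 0]],
  ],
)

```text
clock: 2.3
position: [0.3961, -0.3694, 0.3041]
ee_rot: [0.702, 0.081, -0.702, 0.082]
ft_force: [0.3, -0.9, 0.2]
grip_width: 1.001
```

Run:
```python
from h import *
i=manip.camera_info("wrist"); im=manip.camera("wrist"); save(im,"w1.png",s=1.5)
o=manip.get_obs(); print(o["position"],o["ft_force"],o["clock"])
for q,z in [("movement_center",.01),("movement_heel",.02),("nest",.035),("handle_pivot",.084)]:
    print(q,[(r["pixel"],round(r["confidence"],2),at(r["pixel"],i,z).round(4)) for r in manip.pinpoint(q,"wrist")])
```

```text
[ 0.40082699 -0.36431293  0.30423771] [2.90327546 4.97225475 0.47438109] 2.35
movement_center [([100.5, 251.4], 0.97, array([ 0.4767, -0.3466,  0.01  ])), ([152.6, 450.0], 0.97, array([ 0.4732, -0.6217,  0.01  ])), ([236.8, 308.4], 0.7, array([ 0.3085, -0.473 ,  0.01  ])), ([134.6, 334.5], 0.69, array([ 0.4603, -0.4628,  0.01  ])), ([229.4, 202.3], 0.32, array([ 0.2843, -0.3166,  0.01  ]))]
movement_heel [([159.1, 463.8], 0.87, array([ 0.4694, -0.6359,  0.02  ])), ([89.3, 239.0], 0.79, array([ 0.4858, -0.3291,  0.02  ])), ([147.2, 345.7], 0.62, array([ 0.4487, -0.4791,  0.02  ])), ([230.0, 303.5], 0.59, array([ 0.3219, -0.4596,  0.02  ]))]
nest []
handle_pivot []
```

View pics/w1.png

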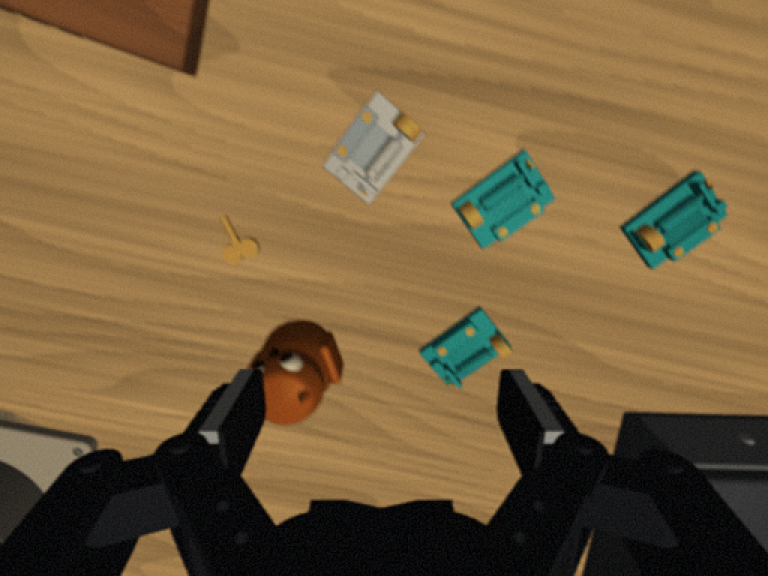

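Emit:
arm_command(
  moves=[
    [[0, 0.5, 0, 0, 6.2], [0, 0.5, 0, 0, 6.2], [0, 0.5, 0, 0, 6.2], [0, 0.5, 0, 0, 6.2], [0, 0.5, 0, 0, 6.2], [0, 0.5, 0, 0, 6.0], [0, 0.2, -0.63, -0.82, 0], [0, 0, -0.63, -0.82, 0], [0, 0, -0.63, -0.82, 0], [0, 0, 0, 0, 0]],
  ],
)

```text
clock: 3.38
position: [0.4739, -0.3506, 0.2237]
ee_rot: [0.693, -0.144, -0.692, -0.145]
ft_force: [0.6, 1.1, -0.2]
grip_width: 1.0
```

```bash
cat >> h.py <<'E'
def rect(mask,i,z):
    g=np.array([at(p,i,z)[:2] for p in np.argwhere(mask)]).astype(np.float32)
    return g,cv2.minAreaRect(g)
E
python3 - <<'E'
from h import *
i=manip.camera_info("wrist"); im=manip.camera("wrist"); save(im,"w2.png",s=1.5)
o=manip.get_obs(); print(o["position"],o["ft_force"],o["clock"]); print(R.from_quat(o["ee_rot"]).as_matrix().round(3))
for q,z in [("movement_center",.01),("movement_heel",.02)]:
    print(q,[(r["pixel"],round(r["confidence"],2),at(r["pixel"],i,z).round(4)) for r in manip.pinpoint(q,"wrist")])
for r in manip.regions_of("movement_center","wrist"):
    g,m=rect(r["mask"],i,.01); print(r["confidence"],r["rect"],m)
E
```

```text
[ 0.4718047  -0.35171537  0.22354814] [ 0.00252332 -0.57674152 -0.26099357] 3.4333
[[ 0.    -0.402 -0.916]
 [ 0.001 -0.916  0.402]
 [-1.    -0.001 -0.   ]]
movement_center [([181.2, 248.8], 0.71, array([ 0.4766, -0.345 ,  0.01  ])), ([256.5, 404.8], 0.68, array([ 0.3168, -0.4776,  0.01  ])), ([149.7, 356.8], 0.65, array([ 0.4627, -0.4622,  0.01  ]))]
movement_heel [([261.6, 389.8], 0.94, array([ 0.3253, -0.4568,  0.02  ])), ([158.5, 381.6], 0.78, array([ 0.4469, -0.4799,  0.02  ])), ([183.7, 228.1], 0.6, array([ 0.4853, -0.3253,  0.02  ]))]
0.76 [373.4, 226.0, 441.1, 291.8] ((0.3122463822364807, -0.4763665497303009), (0.06893914937973022, 0.08117043226957321), 52.605960845947266)
0.64 [322.4, 106.0, 395.9, 185.3] ((0.4585084915161133, -0.46468910574913025), (0.06009941175580025, 0.07852190732955933), 50.505985260009766)
0.64 [464.6, 21.8, 512.0, 116.6] ((0.4821604788303375, -0.5967543721199036), (0.04532203823328018, 0.08880458772182465), 83.09468841552734)
0.6 [224.5, 145.0, 276.8, 213.9] ((0.4761697053909302, -0.3430101275444031), (0.0527687594294548, 0.08008486032485962), 64.40880584716797)
```

View pics/w2.png

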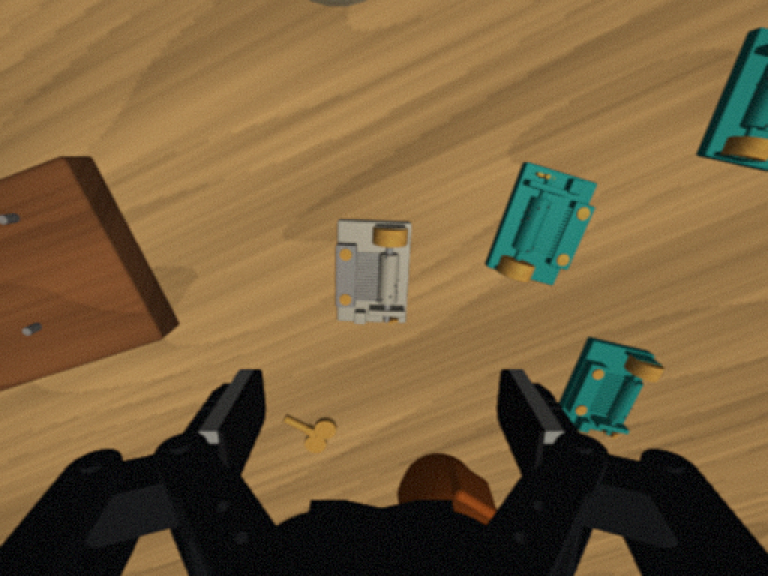

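Emit:
arm_command(
  moves=[
    [[0.2, 0.5, -0.35, -0.04, 1.5], [0.2, 0.7, 0, 0, 0], [0.2, 0.8, 0, 0, 0], [0.2, 0.8, 0, 0, 0], [0.2, 0.6, 0, 0, 0], [0.2, 0.0, 0, 0, 0], [0.2, 0.0, 0, 0, 0]],
  ],
)

```text
clock: 4.17
position: [0.4737, -0.3452, 0.1388]
ee_rot: [-0.689, 0.155, 0.69, 0.155]
ft_force: [0.1, -0.4, 0.7]
grip_width: 0.8
```

Run:
```python
from h import *
i=manip.camera_info("wrist"); im=manip.camera("wrist"); save(im,"w3.png",s=1.5)
o=manip.get_obs(); print(o["position"],o["ft_force"],o["clock"],o["grip_width"])
for q,z in [("movement_center",.01),("movement_heel",.02)]:
    print(q,[(r["pixel"],round(r["confidence"],2),at(r["pixel"],i,z).round(4)) for r in manip.pinpoint(q,"wrist")])
```

```text
[ 0.47450876 -0.34530627  0.13980797] [ 0.46101998 -0.54816343  0.74554521] 4.2167 0.7979822456476964
movement_center [([207.5, 253.9], 0.81, array([ 0.4762, -0.3462,  0.01  ])), ([160.2, 406.6], 0.56, array([ 0.4618, -0.4645,  0.01  ]))]
movement_heel [([308.1, 447.6], 0.74, array([ 0.3255, -0.4578,  0.02  ])), ([214.1, 227.2], 0.71, array([ 0.4836, -0.3275,  0.02  ])), ([173.3, 439.4], 0.56, array([ 0.4467, -0.4789,  0.02  ]))]
```

View pics/w3.png

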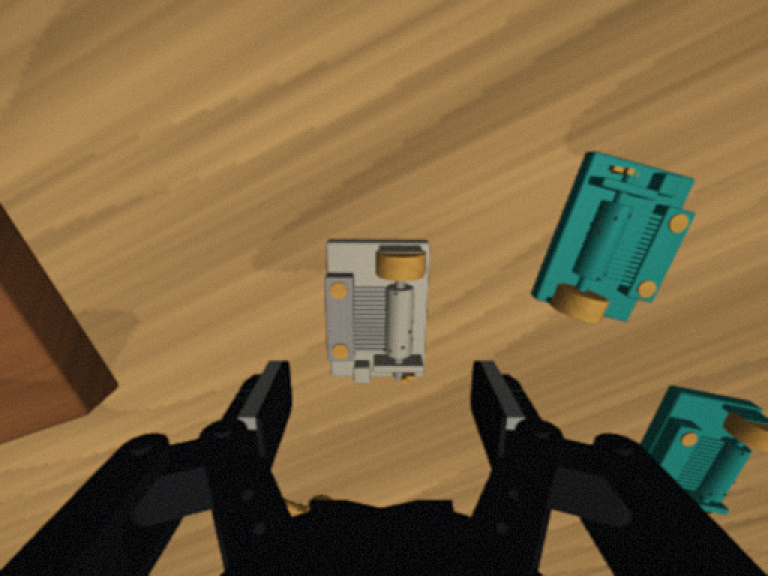

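Emit:
arm_command(
  moves=[
    [[0.25, 0.7, 0, -0.07, 0], [0.25, 0.7, 0, 0, 0], [0.25, 0.6, 0, 0, 0], [0.25, 0.3, 0, 0, 0], [0.25, 0, 0, 0, 0], [0.25, 0.0, 0, 0, 0]],
  ],
)

```text
clock: 4.82
position: [0.4769, -0.3454, 0.0822]
ee_rot: [0.69, -0.155, -0.69, -0.155]
ft_force: [0.0, -0.7, 0.3]
grip_width: 0.748
```

Run:
```python
from h import *
i=manip.camera_info("wrist"); im=manip.camera("wrist"); save(im,"w4.png",s=1.5)
o=manip.get_obs(); print(o["position"],o["ft_force"],o["clock"],o["grip_width"])
```

```text
[ 0.47714833 -0.34556677  0.08267044] [-0.39111091 -0.19068906 -0.18702145] 4.8667 0.7516132719536512
```

View pics/w4.png

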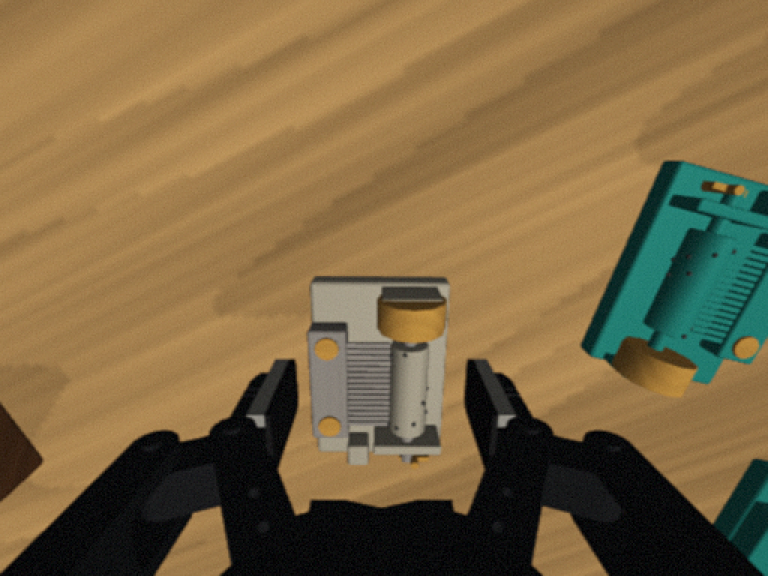

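Emit:
arm_command(
  moves=[
    [[0.28, 0.2, 0, 0, 0], [0.28, 0.08, 0, 0, 0], [0.28, 0, 0, 0, 0]],
  ],
)

```text
clock: 5.12
position: [0.4765, -0.3451, 0.0743]
ee_rot: [-0.69, 0.155, 0.69, 0.155]
ft_force: [0.7, 0.3, -0.5]
grip_width: 0.721
```

Emit:
arm_command(
  moves=[
    [[0.3, 0.08, 0, 0, 0], [0.3, 0.0, 0, 0, 0]],
  ],
)

```text
clock: 5.28
position: [0.4765, -0.3451, 0.0723]
ee_rot: [-0.69, 0.155, 0.69, 0.155]
ft_force: [-0.1, -0.5, -0.2]
grip_width: 0.702
```

Emit:
arm_command(
  moves=[
    [[0.3, 0.08, 0, 0, 0], [0.3, 0.0, 0, 0, 0]],
  ],
)

```text
clock: 5.45
position: [0.4765, -0.3451, 0.0701]
ee_rot: [-0.69, 0.155, 0.69, 0.155]
ft_force: [0.3, 0.6, -0.8]
grip_width: 0.699
```

Emit:
arm_command(
  force=30,
  moves=[
    [[0.5, 0, 0, 0, 0], [0.6, 0, 0, 0, 0], [0.6, 0, 0, 0, 0], [0.6, 0, 0, 0, 0]],
  ],
)

```text
clock: 5.78
position: [0.4767, -0.3451, 0.0705]
ee_rot: [0.69, -0.155, -0.69, -0.155]
ft_force: [-0.4, 0.1, 0.2]
grip_width: 0.602
```

Run:
```python
from h import *
i=manip.camera_info("wrist"); im=manip.camera("wrist"); save(im,"w5.png",s=1.5)
o=manip.get_obs(); print(o["position"],o["ft_force"],o["clock"],o["grip_width"])
```

```text
[ 0.47666744 -0.3451499   0.07052725] [ 0.54599779 -0.05007977  0.58487947] 5.8333 0.5989472946999286
```

View pics/w5.png

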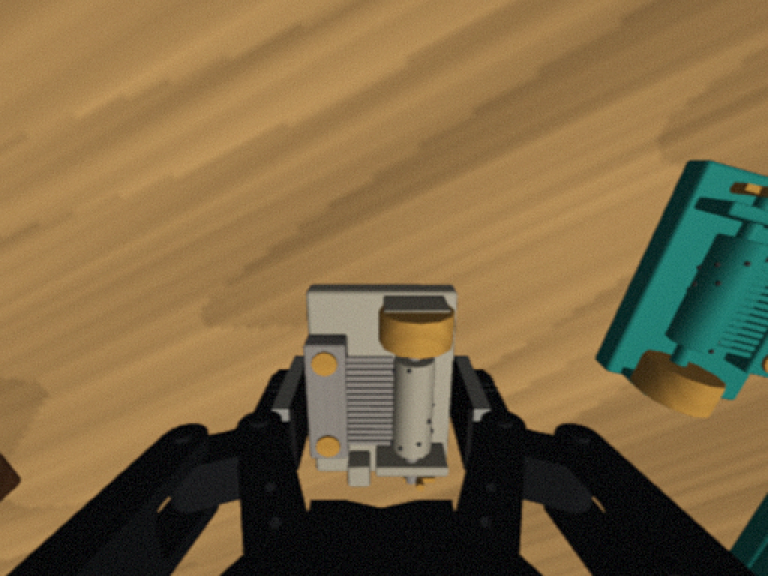

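Emit:
arm_command(
  force=30,
  moves=[
    [[1, 0, 0, 0, 0], [1, 0, 0, 0, 0], [1, -0.2, 0, 0, 0], [1, -0.6, 0, 0, 0], [1, -0.9, 0, 0, 0], [1, -0.9, 0, 0, 0], [1, -0.9, 0, 0, 0], [1, -0.9, 0, 0, 0], [1, -0.4, 0, 0, 0], [1, 0, 0, 0, 0]],
  ],
)

```text
clock: 6.67
position: [0.4775, -0.3457, 0.1929]
ee_rot: [0.691, -0.155, -0.689, -0.154]
ft_force: [0.4, -0.5, -1.8]
grip_width: 0.598
```

Run:
```python
from h import *
i=manip.camera_info("wrist"); im=manip.camera("wrist"); save(im,"w6.png",s=1.5)
for q in ["nest","handle_pivot"]:
    print(q,[(r["pixel"],round(r["confidence"],2)) for r in manip.pinpoint(q,"wrist")])
o=manip.get_obs(); print(o["position"],o["ft_force"],o["clock"],o["grip_width"])
im=manip.camera("top"); save(im,"t6.png",(190,140,310,220),6)
```

```text
nest [([206.0, 16.7], 0.82)]
handle_pivot []
[ 0.47596272 -0.34481136  0.18886691] [-0.6738865   0.56866738 -2.20474918] 6.8167 0.5979591789511639
```

View pics/w6.png

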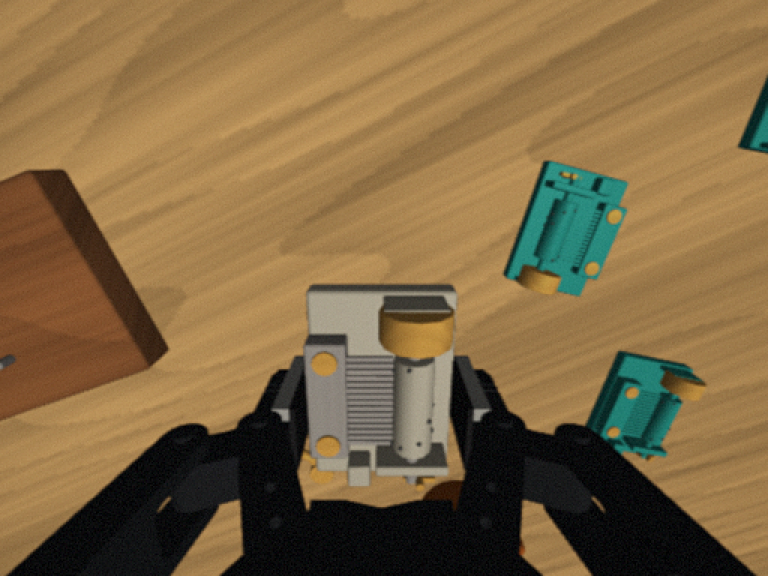

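View pics/t6.png

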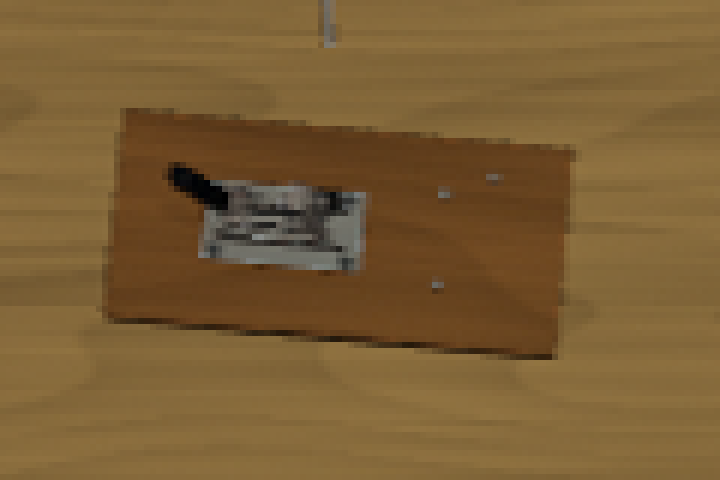

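Run:
```python
from h import *
it=manip.camera_info("top")
f=lambda x,y,z:at((140+(y-2.5)/6,190+(x-2.5)/6),it,z)[:2]
P={k:f(*v,.041) for k,v in dict(A=(444,193),B=(493,177),C=(436,286)).items()}
print({k:v.round(4) for k,v in P.items()})
c=[f(x,y,.035) for x,y in [(123,108),(575,150),(555,354),(106,316)]]
print(np.round(c,4)); 
for a,b in[(0,1),(3,2),(3,0),(2,1)]:
    d=c[a]-c[b] if b in(1,2) and a in (0,3) else c[b]-c[a]
    print(a,b,np.linalg.norm(d),np.degrees(np.arctan2(d[1],d[0])))
d=P["A"]-P["C"];print("pins",np.linalg.norm(d),np.degrees(np.arctan2(d[1],d[0])))
src=np.array([[28,29],[41,0],[-28,29]])/1e3;dst=np.array([P["A"],P["B"],P["C"]])
H=src-src.mean(0);G=dst-dst.mean(0)
th=np.arctan2((H[:,0]*G[:,1]-H[:,1]*G[:,0]).sum(),(H*G).sum());Rm=np.array([[np.cos(th),-np.sin(th)],[np.sin(th),np.cos(th)]])
print(np.degrees(th),dst.mean(0)-Rm@src.mean(0), np.mean(c,0))
```

```text
{'A': array([ 0.5976, -0.1259]), 'B': array([ 0.6075, -0.156 ]), 'C': array([ 0.5401, -0.1208])}
[[ 0.6524  0.0726]
 [ 0.6251 -0.2069]
 [ 0.4987 -0.1935]
 [ 0.5228  0.0819]]
0 1 0.2807461746061054 84.43198530934136
3 2 0.27643183011524414 84.98775279484057
3 0 0.12986590788407898 -4.107563910415773
2 1 0.1271464537207355 -6.02651926141303
pins 0.05775824646098738 -5.073248920791225
-5.028770187162032 [ 0.56641443 -0.152296  ] [ 0.57474533 -0.06149715]
```

Emit:
arm_command(
  moves=[
    [[1, 0, 0, 0, -5], [1, 0, 0, 0, -5], [1, 0, 0, 0, -5], [1, 0, 0, 0, -5], [1, 0, -0.9, -0.3, 0], [1, 0, -0.95, -0.3, 0], [1, 0, -0.95, -0.3, 0], [1, 0, -0.95, -0.3, 0], [1, 0, -0.95, -0.3, 0], [1, 0, -0.95, -0.3, 0], [1, 0, -0.9, -0.3, 0], [1, 0, -0.9, -0.3, 0]],
  ],
)

```text
clock: 7.87
position: [0.5532, -0.1638, 0.1889]
ee_rot: [-0.706, 0.032, 0.707, 0.033]
ft_force: [0.7, 0.2, -1.3]
grip_width: 0.601
```

Emit:
arm_command(
  moves=[
    [[1, 0, 0, 0, 0], [1, 0, 0, 0, 0]],
  ],
)

```text
clock: 8.03
position: [0.5534, -0.1634, 0.189]
ee_rot: [-0.706, 0.031, 0.707, 0.032]
ft_force: [-0.7, -1.3, -1.6]
grip_width: 0.599
```

Run:
```python
from h import *
i=manip.camera_info("wrist"); im=manip.camera("wrist"); save(im,"w7.png",s=1.5)
o=manip.get_obs(); print(o["position"],o["ft_force"],o["clock"],o["grip_width"],R.from_quat(o["ee_rot"]).as_matrix().round(3))
for q in ["nest","handle_pivot"]:
    print(q,[(r["pixel"],round(r["confidence"],2)) for r in manip.pinpoint(q,"wrist")])
for q,z in (((.566,-.152,.035),0),((.5976, -.1259,.041),0),((.6075, -0.156 ,.041),0),((0.5401, -0.1208,.041),0)): print(proj(q,i).round(1)[::-1]*1.5)
```

```text
[ 0.55298798 -0.16495882  0.18911238] [-0.43874779 -0.03087097 -1.26247406] 8.0833 0.601345109528455 [[-0.002 -0.091 -0.996]
 [ 0.    -0.996  0.091]
 [-1.    -0.     0.002]]
nest [([188.6, 240.4], 0.63)]
handle_pivot [([203.9, 17.6], 0.91)]
[360.3  280.95]
[305.4 232.5]
[358.95 208.95]
[311.25 330.6 ]
```

View pics/w7.png

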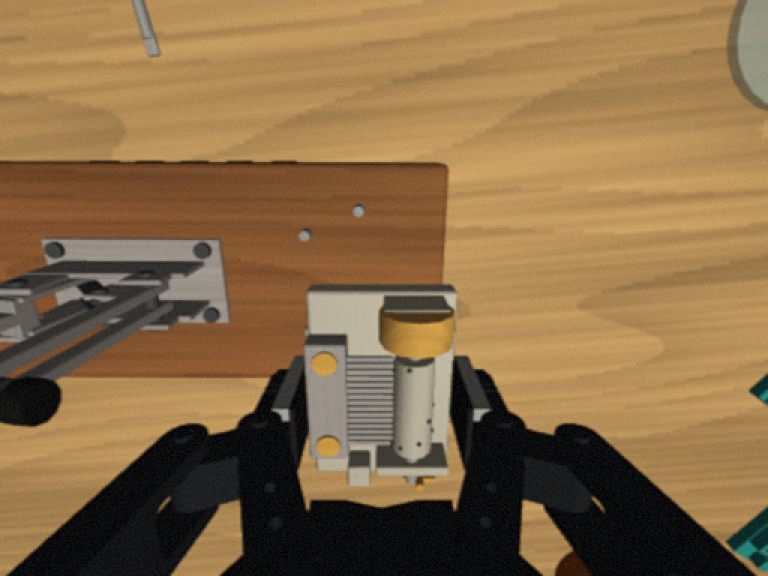

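Run:
```python
from h import *
i=manip.camera_info("wrist"); o=manip.get_obs(); p=o["position"]; M=R.from_quat(o["ee_rot"]).as_matrix()
z=.1285
for n,(x,y) in dict(FL=(308,289),FR=(455,289),mid=(381,289)).items():
    print(n,(M.T@(at((y/1.5,x/1.5),i,z)-p)*1e3).round(1))
for n,(x,y,zz) in dict(heelTL=(306,338,.1385),heelBL=(309,458,.1385)).items():
    print(n,(M.T@(at((y/1.5,x/1.5),i,zz)-p)*1e3).round(1))
for n,(x,y) in dict(A=(305,235),B=(359,211)).items(): print(n,at((y/1.5,x/1.5),i,.045))
```

```text
FL [ 61.  -25.  -37.9]
FR [ 61.   24.6 -37.9]
mid [ 61.   -0.4 -37.9]
heelTL [ 51.  -24.8 -24.4]
heelBL [ 51.1 -26.5  23.5]
A [ 0.59644703 -0.12958586  0.045     ]
B [ 0.60630173 -0.15950912  0.045     ]
```

Emit:
arm_command(
  moves=[
    [[1, 0.5, 0, 0, 0], [1, 0.7, 0, 0, 0], [1, 0.7, 0, 0, 0], [1, 0.6, 0, 0, 0], [1, 0.4, 0, 0, 0], [1, 0.2, 0, 0, 0], [1, 0.0, 0, 0, 0], [1, 0.0, 0, 0, 0]],
  ],
)

```text
clock: 8.85
position: [0.5536, -0.1654, 0.1131]
ee_rot: [0.706, -0.033, -0.706, -0.033]
ft_force: [0.6, -0.2, -0.6]
grip_width: 0.597
```

Emit:
arm_command(
  moves=[
    [[1, 0.08, 0, 0, 0], [1, 0.0, 0, 0, 0]],
  ],
)

```text
clock: 9.02
position: [0.5538, -0.1653, 0.1115]
ee_rot: [0.707, -0.033, -0.706, -0.032]
ft_force: [0.8, -0.2, -1.2]
grip_width: 0.597
```

Emit:
arm_command(
  moves=[
    [[1, 0.06, 0, 0, 0], [1, 0.0, 0, 0, 0]],
  ],
)

```text
clock: 9.18
position: [0.5536, -0.1652, 0.1096]
ee_rot: [0.707, -0.033, -0.706, -0.032]
ft_force: [-1.0, -0.9, -0.3]
grip_width: 0.598
```

Emit:
arm_command(
  moves=[
    [[1, 0.06, 0, 0, 0], [1, 0.06, 0, 0, 0], [1, 0.0, 0, 0, 0]],
  ],
)

```text
clock: 9.43
position: [0.5533, -0.1652, 0.1061]
ee_rot: [-0.706, 0.033, 0.706, 0.033]
ft_force: [-0.4, -0.2, -1.1]
grip_width: 0.598
```

Emit:
arm_command(
  moves=[
    [[1, 0.04, 0, 0, 0], [1, 0.0, 0, 0, 0]],
  ],
)

```text
clock: 9.6
position: [0.5535, -0.1651, 0.1055]
ee_rot: [0.706, -0.033, -0.706, -0.032]
ft_force: [-0.4, -0.2, -0.8]
grip_width: 0.599
```

Emit:
arm_command(
  moves=[
    [[1, 0.03, 0, 0, 0], [1, 0.0, 0, 0, 0]],
  ],
)

```text
clock: 9.77
position: [0.5536, -0.1652, 0.1054]
ee_rot: [0.706, -0.033, -0.706, -0.032]
ft_force: [-3.8, 1.6, 8.9]
grip_width: 0.596
```

Emit:
arm_command(
  moves=[
    [[1, 0.03, 0, 0, 0], [1, 0.0, 0, 0, 0]],
  ],
)

```text
clock: 9.93
position: [0.5536, -0.1652, 0.1054]
ee_rot: [0.706, -0.033, -0.706, -0.032]
ft_force: [-8.4, 1.9, 16.0]
grip_width: 0.599
```

Emit:
arm_command(
  moves=[
    [[1, -0.055, 0, 0, 0], [1, 0, 0, 0, 0]],
  ],
)

```text
clock: 10.1
position: [0.5537, -0.1652, 0.1056]
ee_rot: [0.707, -0.033, -0.706, -0.032]
ft_force: [0.5, 0.2, -1.4]
grip_width: 0.598
```

Emit:
arm_command(
  moves=[
    [[1, 0, -0.1, 0, 0], [1, 0, -0.1, 0, 0], [1, 0, -0.08, 0, 0], [1, 0, 0.0, 0, 0]],
  ],
)

```text
clock: 10.43
position: [0.5544, -0.1577, 0.1055]
ee_rot: [0.707, -0.032, -0.706, -0.032]
ft_force: [0.7, -0.2, 3.2]
grip_width: 0.601
```

Emit:
arm_command(
  moves=[
    [[1, 0, -0.03, 0, 0], [1, 0, 0.0, 0, 0]],
  ],
)

```text
clock: 10.6
position: [0.5544, -0.1575, 0.1054]
ee_rot: [0.707, -0.033, -0.706, -0.032]
ft_force: [0.1, -2.1, 3.3]
grip_width: 0.598
```

Emit:
arm_command(
  moves=[
    [[1, 0, -0.03, 0, 0], [1, 0, 0.0, 0, 0]],
  ],
)

```text
clock: 10.77
position: [0.5544, -0.1569, 0.1055]
ee_rot: [0.707, -0.033, -0.706, -0.032]
ft_force: [0.3, -2.5, 4.0]
grip_width: 0.6
```

Emit:
arm_command(
  moves=[
    [[1, 0, -0.03, 0, 0], [1, 0, 0.0, 0, 0]],
  ],
)

```text
clock: 10.93
position: [0.5544, -0.1562, 0.1054]
ee_rot: [0.706, -0.033, -0.706, -0.032]
ft_force: [-0.4, -3.2, 3.8]
grip_width: 0.6
```

Run:
```python
from h import *
i=manip.camera_info("wrist"); im=manip.camera("wrist"); save(im,"w8.png",s=1.5)
o=manip.get_obs(); print(o["position"],o["ft_force"],o["torque"],o["clock"],o["grip_width"])
```

```text
[ 0.5544165  -0.15617547  0.10546349] [-0.17344414 -3.44596126  5.25168046] [-0.82272948  0.06458773 -0.03864423] 10.9833 0.5999698879569147
```

View pics/w8.png

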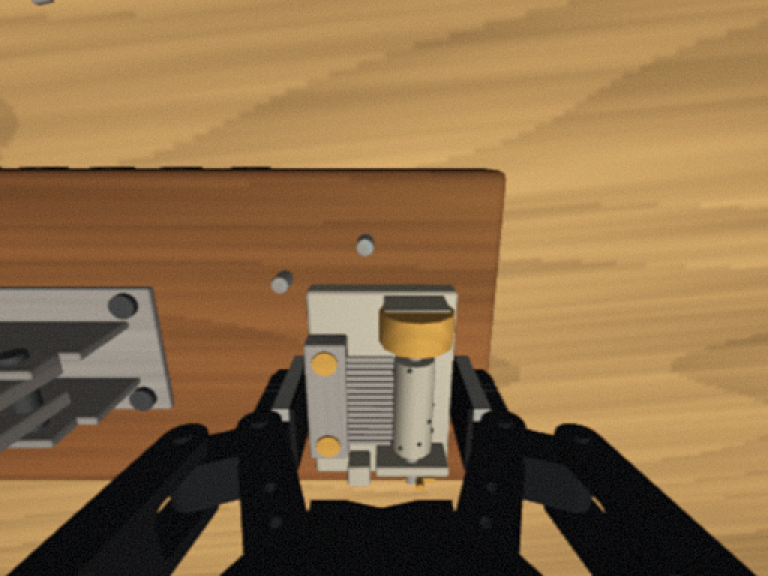

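Emit:
arm_command(
  moves=[
    [[1, -0.015, -0.08, 0, 0], [1, 0, -0.05, 0, 0], [1, 0, 0.0, 0, 0]],
  ],
)

```text
clock: 11.23
position: [0.5545, -0.152, 0.1055]
ee_rot: [-0.706, 0.032, 0.707, 0.032]
ft_force: [-0.9, -0.8, 3.7]
grip_width: 0.599
```

Emit:
arm_command(
  moves=[
    [[1, 0, -0.04, 0, 0], [1, 0, 0.0, 0, 0]],
  ],
)

```text
clock: 11.4
position: [0.5546, -0.1513, 0.1055]
ee_rot: [-0.706, 0.032, 0.706, 0.033]
ft_force: [-0.7, -1.0, 2.5]
grip_width: 0.602
```

Emit:
arm_command(
  moves=[
    [[1, 0, -0.04, 0, 0], [1, 0, 0.0, 0, 0]],
  ],
)

```text
clock: 11.57
position: [0.5547, -0.1506, 0.1055]
ee_rot: [-0.706, 0.032, 0.706, 0.033]
ft_force: [-0.2, -0.9, 2.0]
grip_width: 0.597
```

Emit:
arm_command(
  moves=[
    [[1, 0, -0.04, 0, 0], [1, 0, 0.0, 0, 0]],
  ],
)

```text
clock: 11.73
position: [0.5547, -0.1504, 0.1055]
ee_rot: [-0.706, 0.033, 0.706, 0.032]
ft_force: [-1.0, -4.0, 0.7]
grip_width: 0.601
```

Emit:
arm_command(
  moves=[
    [[1, 0, -0.04, 0, 0], [1, 0, 0.0, 0, 0]],
  ],
)

```text
clock: 11.9
position: [0.5547, -0.1502, 0.1055]
ee_rot: [-0.706, 0.034, 0.706, 0.032]
ft_force: [-0.9, -6.3, -0.3]
grip_width: 0.599
```

Emit:
arm_command(
  moves=[
    [[1, 0, -0.03, 0, 0], [1, 0, 0.0, 0, 0]],
  ],
)

```text
clock: 12.07
position: [0.5547, -0.1501, 0.1055]
ee_rot: [-0.706, 0.034, 0.706, 0.032]
ft_force: [-0.4, -8.5, -1.0]
grip_width: 0.594
```

Emit:
arm_command(
  moves=[
    [[1, 0, 0.06, -0.1, 0], [1, 0, 0, -0.15, 0], [1, 0, 0, -0.1, 0], [1, 0, 0.0, 0, 0]],
  ],
)

```text
clock: 12.4
position: [0.563, -0.1512, 0.1055]
ee_rot: [-0.706, 0.033, 0.707, 0.032]
ft_force: [-2.9, -4.9, 4.4]
grip_width: 0.6
```

Emit:
arm_command(
  moves=[
    [[1, 0, 0, -0.05, 0], [1, 0, 0.0, 0, 0]],
  ],
)

```text
clock: 12.57
position: [0.5639, -0.1513, 0.1054]
ee_rot: [-0.706, 0.033, 0.707, 0.032]
ft_force: [-5.2, -5.2, 5.7]
grip_width: 0.597
```

Emit:
arm_command(
  moves=[
    [[1, 0, 0, -0.04, 0], [1, 0, 0.0, 0, 0]],
  ],
)

```text
clock: 12.73
position: [0.5648, -0.1513, 0.1055]
ee_rot: [-0.705, 0.033, 0.707, 0.032]
ft_force: [-5.8, -4.3, 6.4]
grip_width: 0.601
```

Emit:
arm_command(
  moves=[
    [[1, -0.025, 0.03, -0.03, 0], [1, 0, 0.0, 0, 0]],
  ],
)

```text
clock: 12.9
position: [0.5659, -0.1515, 0.1058]
ee_rot: [-0.706, 0.033, 0.707, 0.033]
ft_force: [-2.6, -4.2, -0.8]
grip_width: 0.599
```

Run:
```python
from h import *
i=manip.camera_info("wrist"); im=manip.camera("wrist"); save(im,"w9.png",(128,96,384,352),2.3)
o=manip.get_obs(); print(o["position"],o["ft_force"],o["torque"],o["clock"],o["grip_width"]);print(R.from_quat(o["ee_rot"]).as_matrix().round(4))
```

```text
[ 0.56597661 -0.15158877  0.10580573] [-2.54461235 -4.2902485  -1.42832604] [-0.75973228  0.53535007  0.18167963] 12.95 0.6030047601977191
[[-1.400e-03 -9.220e-02 -9.957e-01]
 [-1.000e-04 -9.957e-01  9.220e-02]
 [-1.000e+00  2.000e-04  1.300e-03]]
```

View pics/w9.png

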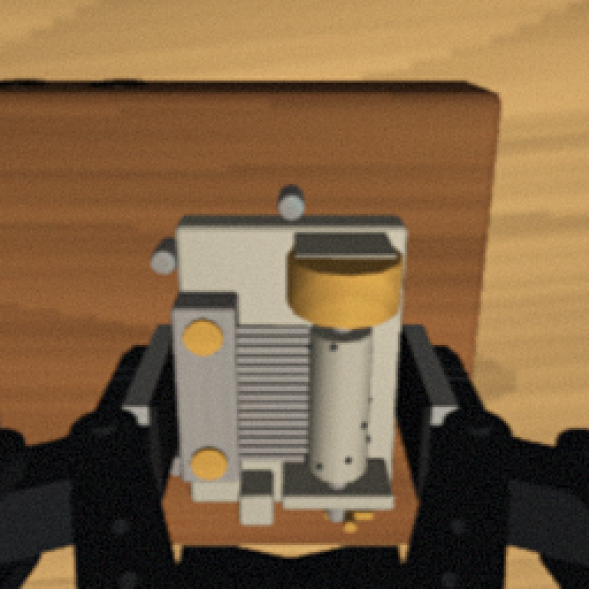

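Emit:
arm_command(
  moves=[
    [[1, 0, 0, -0.03, 0], [1, 0, 0.0, 0, 0]],
  ],
)

```text
clock: 13.12
position: [0.5669, -0.1517, 0.1059]
ee_rot: [-0.706, 0.033, 0.707, 0.033]
ft_force: [-2.9, -3.9, -3.2]
grip_width: 0.6
```

Emit:
arm_command(
  moves=[
    [[1, 0, 0, -0.03, 0], [1, 0, 0.0, 0, 0]],
  ],
)

```text
clock: 13.28
position: [0.5673, -0.1517, 0.1058]
ee_rot: [-0.706, 0.033, 0.707, 0.033]
ft_force: [-4.6, -4.7, -0.9]
grip_width: 0.594
```

Emit:
arm_command(
  moves=[
    [[1, 0, 0, -0.03, 0], [1, 0, 0.0, 0, 0]],
  ],
)

```text
clock: 13.45
position: [0.5675, -0.1517, 0.1057]
ee_rot: [-0.705, 0.033, 0.708, 0.033]
ft_force: [-8.2, -3.7, 1.4]
grip_width: 0.597
```

Emit:
arm_command(
  moves=[
    [[1, 0, 0, 0.03, 0], [0.38, 0, 0, 0, 0], [0.3, 0, 0, 0, 0], [0.26, 0, 0, 0, 0]],
  ],
)

```text
clock: 13.78
position: [0.5687, -0.1505, 0.1066]
ee_rot: [0.707, -0.032, -0.706, -0.033]
ft_force: [0.6, -0.6, 0.4]
grip_width: 0.738
```

Run:
```python
from h import *
i=manip.camera_info("wrist"); im=manip.camera("wrist"); save(im,"w10.png",(128,96,384,352),2.3)
o=manip.get_obs(); print(o["position"],o["ft_force"],o["torque"],o["clock"],o["grip_width"])
```

```text
[ 0.56871375 -0.15058268  0.10664677] [-0.80423338 -0.34200662 -0.35404616] [ 0.02442852 -0.0090092   0.00020581] 13.8333 0.7363554745315216
```

View pics/w10.png

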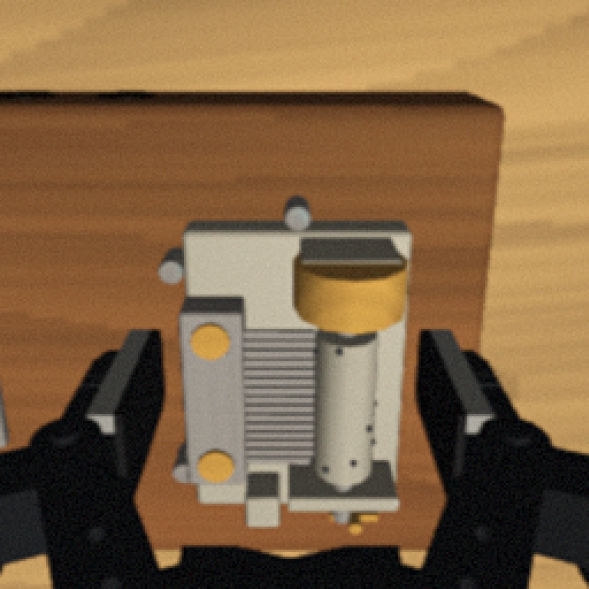

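Emit:
arm_command(
  moves=[
    [[0.26, -0.3, 0, 0, 0], [0.26, -0.8, 0, 0, 0], [0.3, -1, 0, 0, 0], [1, -1, 0, 0, 0], [1, -1, 0, 0, 0], [1, -1, 0, 0, 0], [1, -1, 0, 0, 0], [1, -1, 0, 0.3, 0], [1, -0.9, 0, 0.5, 0], [1, 0, 0, 0.5, 0], [1, 0, 0, 0, 0]],
  ],
)

```text
clock: 14.75
position: [0.5351, -0.1481, 0.3088]
ee_rot: [0.707, -0.033, -0.705, -0.032]
ft_force: [0.4, -1.0, 0.1]
grip_width: 0.001
```

Run:
```python
from h import *
i=manip.camera_info("wrist"); im=manip.camera("wrist"); save(im,"w11.png",s=1.5)
o=manip.get_obs(); print(o["position"],o["ft_force"],o["clock"],o["grip_width"])
for q,z in [("nest",.035),("handle_pivot",.084),("movement_center",.045),("movement_heel",.055)]:
    print(q,[(r["pixel"],round(r["confidence"],2),at(r["pixel"],i,z).round(4)) for r in manip.pinpoint(q,"wrist")])
```

```text
[ 0.53548597 -0.1482699   0.3075428 ] [ 0.03160119  0.22992346 -0.02716664] 14.8 0.0020880423091448963
nest []
handle_pivot [([152.3, 112.2], 0.81, array([0.5795, 0.003 , 0.084 ])), ([166.5, 149.3], 0.15, array([ 0.5603, -0.0339,  0.084 ]))]
movement_center [([146.2, 254.6], 0.69, array([ 0.566 , -0.1516,  0.045 ])), ([196.9, 478.1], 0.68, array([ 0.4738, -0.4353,  0.045 ])), ([281.1, 470.4], 0.6, array([ 0.3428, -0.4459,  0.045 ]))]
movement_heel [([280.4, 462.9], 0.9, array([ 0.3532, -0.4265,  0.055 ])), ([145.9, 238.9], 0.72, array([ 0.5696, -0.1332,  0.055 ])), ([206.0, 490.2], 0.67, array([ 0.4641, -0.4444,  0.055 ]))]
```

View pics/w11.png

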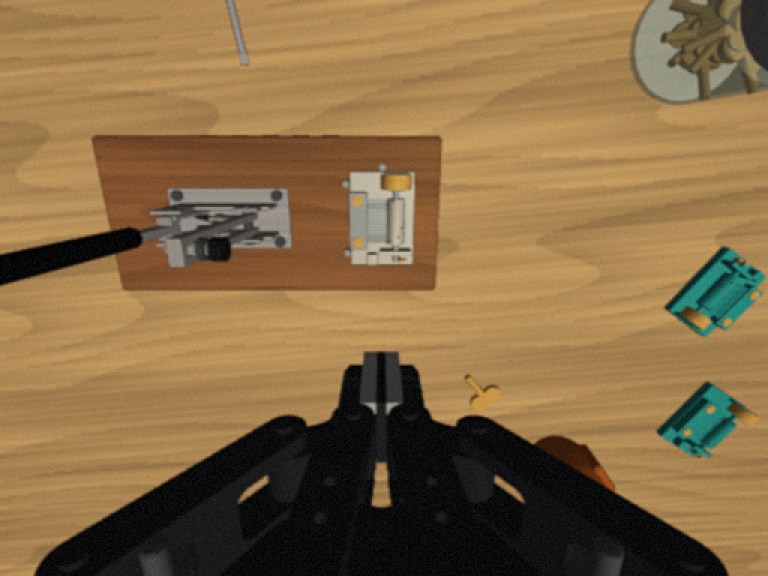

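Emit:
arm_command(
  moves=[
    [[1, 0, -0.7, 0, 0], [1, 0, -0.9, 0, 0], [1, 0, -0.9, 0, 0], [1, 0, -0.9, 0, 0], [1, 0, -0.7, 0, 0], [1, 0, -0.3, 0, 0], [1, 0, 0, 0, 0]],
  ],
)

```text
clock: 15.58
position: [0.546, -0.0369, 0.3058]
ee_rot: [-0.706, 0.031, 0.707, 0.032]
ft_force: [0.3, 0.5, 0.3]
grip_width: -0.0
```

Run:
```python
from h import *
i=manip.camera_info("wrist"); im=manip.camera("wrist"); 
o=manip.get_obs(); print(o["position"],o["ft_force"],o["clock"],o["grip_width"])
for q,z in [("handle_pivot",.084)]:
    print(q,[(r["pixel"],round(r["confidence"],2),at(r["pixel"],i,z).round(4)) for r in manip.pinpoint(q,"wrist")])
yb=np.array([.09,.996,0]);pv=np.array([.5814,.0028,.084]);phi=1.37
im=im.copy()
big=cv2.resize(im,None,fx=1.5,fy=1.5)
for r in(0,36e-3,80e-3,126e-3):
    p=pv+r*(yb*np.cos(phi)+np.array([0,0,np.sin(phi)])); q=proj(p,i)*1.5; print(r,q.round()); cv2.circle(big,(int(q[1]),int(q[0])),3,(255,0,0),-1)
save(big,"w12.png")
M=R.from_quat(o["ee_rot"]).as_matrix()
for c in (363,400):
    # ray at depth 73 in tool
    oo,d=ray((353/1.5,c/1.5),i); a=M.T@(oo-o["position"]); b=M.T@d; t=(.073-a[0])/b[0]; print((a+t*b).round(4))
```

```text
[ 0.54593592 -0.03877686  0.30584071] [-0.23544521 -0.0926044  -0.28624688] 15.6333 0.002576657643724534
handle_pivot [([154.3, 216.5], 0.84, array([0.5774, 0.0015, 0.084 ]))]
0 [226. 322.]
0.036 [236. 303.]
0.08 [251. 272.]
0.126 [275. 224.]
[ 0.073  -0.0093 -0.0075]
[ 0.073   0.0051 -0.0075]
```

View pics/w12.png

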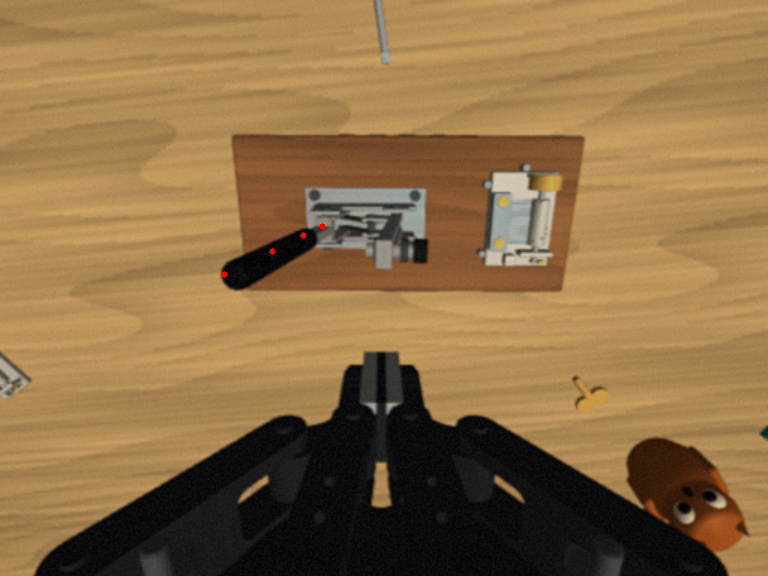

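Emit:
arm_command(
  moves=[
    [[1, 0, -0.4, -0.6, 0], [1, 0, -0.6, -0.6, 0], [1, 0, -0.26, 0, 0], [1, 0.4, 0, 0, 0], [1, 0.7, 0, 0, 0], [1, 0.6, 0, 0, 0], [1, 0.3, 0, 0, 0], [1, 0, 0, 0, 0]],
  ],
)

```text
clock: 16.35
position: [0.5773, -0.0118, 0.254]
ee_rot: [-0.705, 0.033, 0.708, 0.033]
ft_force: [-1.1, 0.0, 0.2]
grip_width: 0.002
```

Run:
```python
from h import *
i=manip.camera_info("wrist"); im=manip.camera("wrist"); save(im,"w13.png",s=1.5); im=manip.camera("scene"); save(im,"s13.png",(200,140,330,290),4)
o=manip.get_obs(); print(o["position"],o["ft_force"],o["clock"],o["grip_width"])
```

```text
[ 0.57838306 -0.01113499  0.25645013] [-0.50644733 -0.5883315   0.25981936] 16.45 0.0011856992404158568
```

View pics/w13.png

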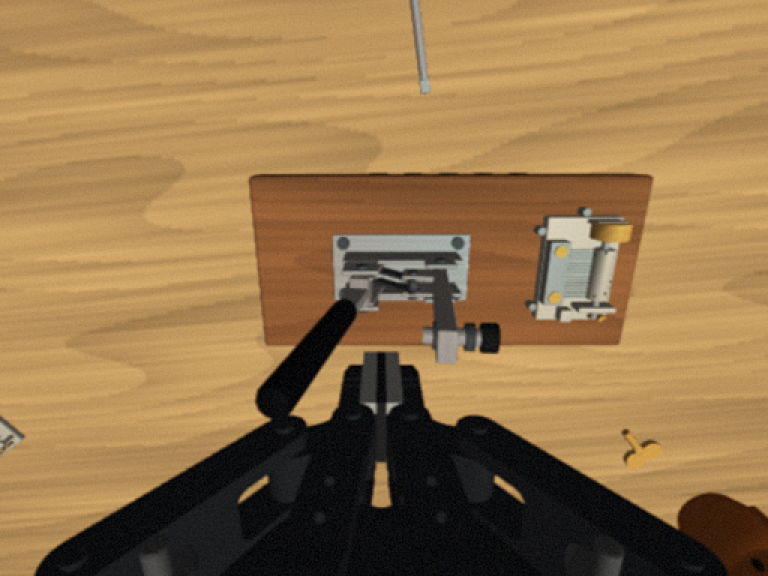

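View pics/s13.png

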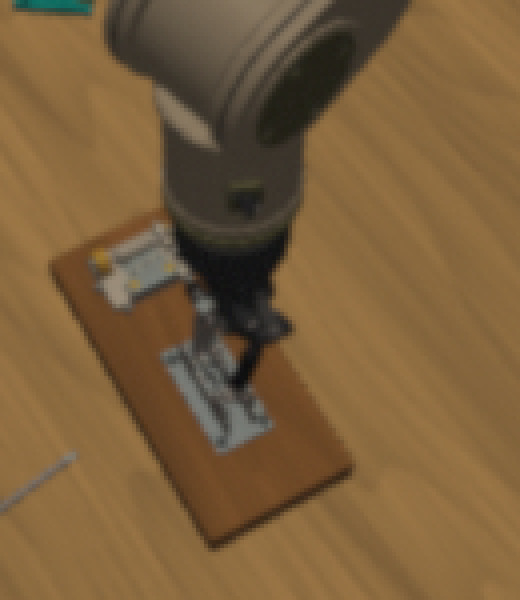

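Run:
```python
import numpy as np
r=.105
for a in np.arange(0,1.371,.1).tolist()+[1.25,1.3,1.33]:
    f=1.37-a; y=r*np.cos(f)-.007*np.sin(f)-.0072; z=.084+r*np.sin(f)+.007*np.cos(f)+.073
    print(round(a,2),"y",round(y*1e3,1),"z",round(z*1e3,1),"tool units y",round(-y/.025,2),"x",round(-(z-.2564)/.025,2))
```

```text
0.0 y 6.9 z 261.3 tool units y -0.28 x -0.2
0.1 y 17.2 z 259.4 tool units y -0.69 x -0.12
0.2 y 27.3 z 256.4 tool units y -1.09 x -0.0
0.3 y 37.1 z 252.5 tool units y -1.48 x 0.16
0.4 y 46.4 z 247.6 tool units y -1.86 x 0.35
0.5 y 55.2 z 241.8 tool units y -2.21 x 0.59
0.6 y 63.3 z 235.1 tool units y -2.53 x 0.85
0.7 y 70.8 z 227.7 tool units y -2.83 x 1.15
0.8 y 77.4 z 219.6 tool units y -3.1 x 1.47
0.9 y 83.2 z 210.8 tool units y -3.33 x 1.82
1.0 y 88.2 z 201.5 tool units y -3.53 x 2.2
1.1 y 92.1 z 191.8 tool units y -3.69 x 2.59
1.2 y 95.1 z 181.7 tool units y -3.8 x 2.99
1.3 y 97.1 z 171.3 tool units y -3.88 x 3.4
1.25 y 96.2 z 176.5 tool units y -3.85 x 3.2
1.3 y 97.1 z 171.3 tool units y -3.88 x 3.4
1.33 y 97.4 z 168.2 tool units y -3.9 x 3.53
```

Emit:
arm_command(
  moves=[
    [[1, -0.2, -0.2, 0, 0], [1, 0, -0.2, 0, 0], [1, 0, 0, 0, 0]],
  ],
)

```text
clock: 16.7
position: [0.5799, 0.0014, 0.2626]
ee_rot: [0.707, -0.032, -0.706, -0.032]
ft_force: [-0.2, 0.3, 0.6]
grip_width: 0.003
```

Emit:
arm_command(
  moves=[
    [[1, 0, -0.15, 0, 0], [1, 0, 0, 0, 0]],
  ],
)

```text
clock: 16.87
position: [0.5799, 0.0041, 0.2616]
ee_rot: [0.707, -0.032, -0.706, -0.032]
ft_force: [0.3, 0.2, -0.8]
grip_width: -0.003
```

Emit:
arm_command(
  moves=[
    [[1, 0, -0.15, 0, 0], [1, 0, 0, 0, 0]],
  ],
)

```text
clock: 17.03
position: [0.5801, 0.0079, 0.2613]
ee_rot: [-0.706, 0.032, 0.706, 0.032]
ft_force: [-0.2, 1.1, 0.0]
grip_width: 0.002
```

Run:
```python
from h import *
i=manip.camera_info("wrist"); im=manip.camera("wrist"); save(im,"w14.png",(140,170,340,320),3.5)
o=manip.get_obs(); print(o["position"],o["ft_force"],o["clock"],o["grip_width"])
```

```text
[0.58012898 0.00761248 0.26122787] [ 0.40730959 -0.25126571  0.0205335 ] 17.0833 0.0034172649043763713
```

View pics/w14.png

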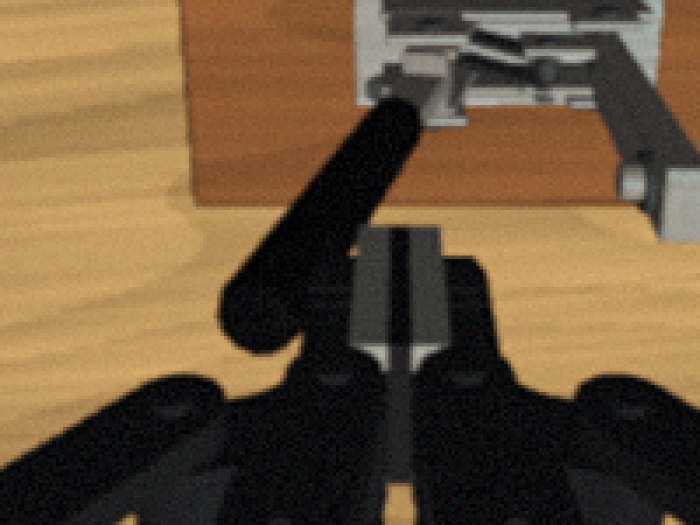

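Emit:
arm_command(
  moves=[
    [[1, 0, -0.15, 0, 0], [1, 0, 0, 0, 0]],
  ],
)

```text
clock: 17.25
position: [0.5805, 0.0114, 0.2612]
ee_rot: [-0.706, 0.032, 0.706, 0.032]
ft_force: [0.3, 1.2, 0.5]
grip_width: 0.004
```

Emit:
arm_command(
  moves=[
    [[1, 0.05, -0.2, 0, 0], [1, 0.05, -0.2, 0, 0], [1, 0, 0, 0, 0]],
  ],
)

```text
clock: 17.5
position: [0.5813, 0.0224, 0.2585]
ee_rot: [-0.706, 0.032, 0.706, 0.032]
ft_force: [-0.8, 0.3, 0.6]
grip_width: 0.001
```

Run:
```python
from h import *
i=manip.camera_info("wrist"); im=manip.camera("wrist"); save(im,"w15.png",(140,170,340,320),3.5)
o=manip.get_obs(); print(o["position"],o["ft_force"],o["clock"],o["grip_width"])
```

```text
[0.58132587 0.02182505 0.25857383] [ 0.23269928 -0.15841339 -0.48177828] 17.55 0.0040689773396903155
```

View pics/w15.png

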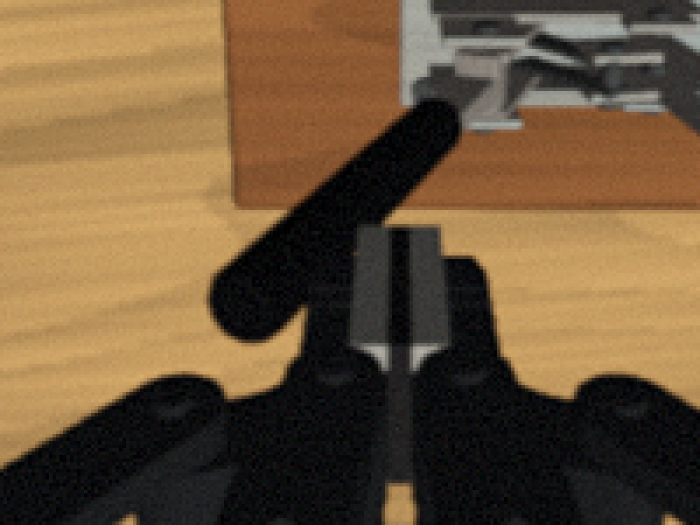

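Emit:
arm_command(
  moves=[
    [[1, 0.09, -0.17, 0, 0], [1, 0.08, -0.2, 0, 0], [1, 0.08, -0.19, 0, 0], [1, 0.1, -0.19, 0, 0], [1, 0.1, -0.19, 0, 0], [1, 0.12, -0.18, 0, 0], [1, 0.12, -0.17, 0, 0], [1, 0, 0, 0, 0]],
  ],
)

```text
clock: 18.22
position: [0.5841, 0.0541, 0.2407]
ee_rot: [-0.706, 0.032, 0.707, 0.032]
ft_force: [-0.1, 0.5, -0.5]
grip_width: -0.003
```

Run:
```python
from h import *
i=manip.camera_info("wrist"); im=manip.camera("wrist"); save(im,"w16.png",(90,120,340,320),3)
o=manip.get_obs(); print(o["position"],o["ft_force"],o["clock"],o["grip_width"])
```

```text
[0.5842073  0.05348565 0.24108399] [ 0.39966775  0.78670375 -0.1519217 ] 18.2667 -0.0011879704424335921
```

View pics/w16.png

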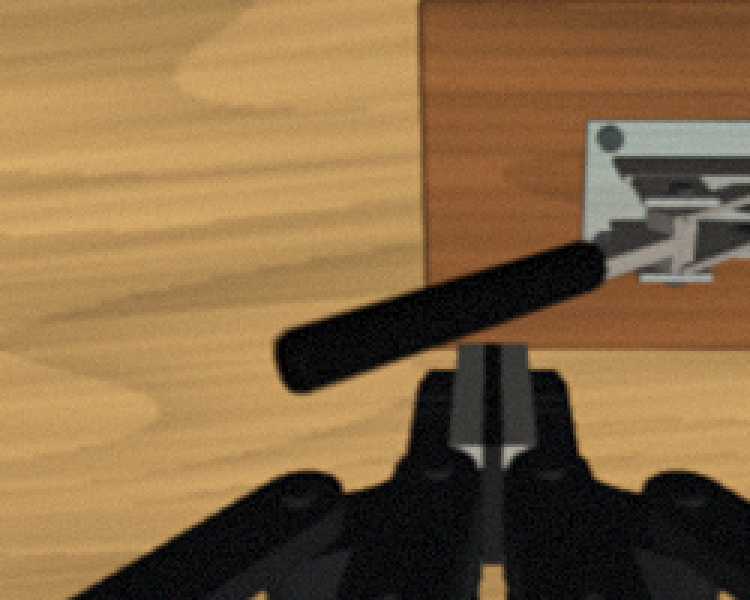

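Run:
```python
from h import *
i=manip.camera_info("wrist"); o=manip.get_obs(); M=R.from_quat(o["ee_rot"]).as_matrix()
yb=np.array([.09,.996,0]);pv=np.array([.5795,-.001,.084])
cv=lambda q:((q[::-1]-[90,120])*3).round()
for a in (.3,.4,.5,.6,.7):
    print(a,[cv(proj(pv+r*(yb*np.cos(1.37-a)+np.array([0,0,np.sin(1.37-a)])),i)) for r in (.036,.126)])
for t in([.073,0,-.011],[.073,0,.011],[.073,-.0072,0]): print(cv(proj(o["position"]+M@np.array(t),i)))
```

```text
0.3 [array([638., 277.]), array([459., 459.])]
0.4 [array([625., 274.]), array([399., 437.])]
0.5 [array([613., 271.]), array([349., 413.])]
0.6 [array([602., 267.]), array([309., 389.])]
0.7 [array([592., 264.]), array([278., 365.])]
[494. 330.]
[494. 429.]
[458. 380.]
```

Emit:
arm_command(
  moves=[
    [[1, 0.13, -0.16, 0, 0], [1, 0.13, -0.16, 0, 0], [1, 0.15, -0.15, 0, 0], [1, 0.15, -0.15, 0, 0], [1, 0.16, -0.14, 0, 0], [1, 0.16, -0.13, 0, 0], [1, 0, 0, 0, 0]],
  ],
)

```text
clock: 18.85
position: [0.586, 0.076, 0.2185]
ee_rot: [-0.706, 0.032, 0.707, 0.032]
ft_force: [-0.1, -0.4, 0.1]
grip_width: 0.001
```

Run:
```python
from h import *
i=manip.camera_info("wrist"); im=manip.camera("wrist"); save(im,"w17.png",(90,120,340,320),3)
o=manip.get_obs(); print(o["position"],o["ft_force"],o["clock"],o["grip_width"])
yb=np.array([.09,.996,0]);pv=np.array([.5795,-.001,.084])
cv=lambda q:((q[::-1]-[90,120])*3).round()
for a in (.6,.7,.8,.9,1.0,1.1):
    print(a,[cv(proj(pv+r*(yb*np.cos(1.37-a)+np.array([0,0,np.sin(1.37-a)])),i)) for r in (.036,.126)])
```

```text
[0.5861916  0.07549286 0.21893536] [0.47506346 0.07751776 0.4632954 ] 18.9 0.0033680779702058425
0.6 [array([708., 302.]), array([415., 457.])]
0.7 [array([695., 297.]), array([373., 426.])]
0.8 [array([684., 292.]), array([342., 396.])]
0.9 [array([674., 287.]), array([320., 367.])]
1.0 [array([665., 282.]), array([307., 341.])]
1.1 [array([658., 277.]), array([301., 317.])]
```

View pics/w17.png

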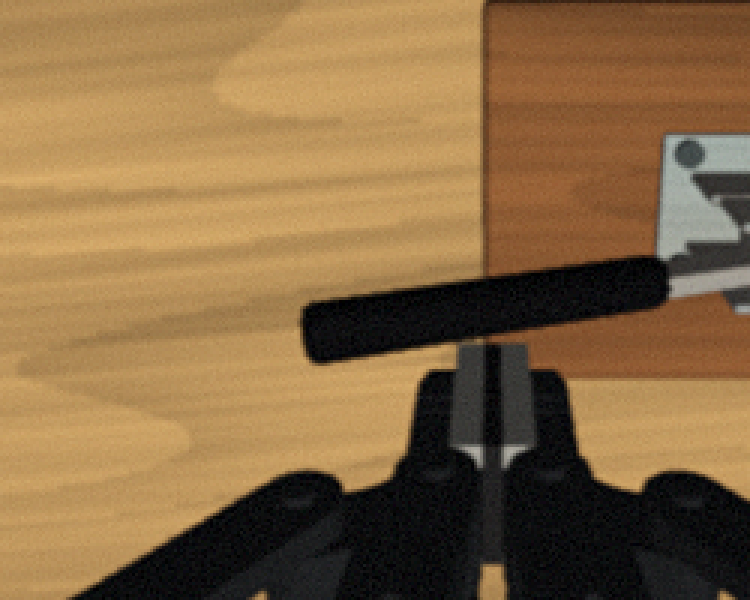

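Emit:
arm_command(
  moves=[
    [[1, 0.17, -0.12, 0, 0], [1, 0.18, -0.11, 0, 0], [1, 0.19, -0.1, 0, 0], [1, 0.0, 0, 0, 0]],
  ],
)

```text
clock: 19.23
position: [0.5867, 0.0839, 0.2048]
ee_rot: [-0.706, 0.032, 0.707, 0.032]
ft_force: [-0.4, 0.3, -0.6]
grip_width: -0.003
```

Emit:
arm_command(
  moves=[
    [[1, 0.1, -0.05, 0, 0], [1, 0.1, -0.05, 0, 0], [1, 0.0, 0, 0, 0]],
  ],
)

```text
clock: 19.48
position: [0.5873, 0.086, 0.2005]
ee_rot: [-0.706, 0.032, 0.707, 0.032]
ft_force: [-0.4, -0.0, -0.0]
grip_width: 0.0
```

Emit:
arm_command(
  moves=[
    [[1, 0.1, -0.04, 0, 0], [1, 0.1, -0.04, 0, 0], [1, 0.0, 0, 0, 0]],
  ],
)

```text
clock: 19.73
position: [0.5877, 0.0879, 0.1958]
ee_rot: [0.706, -0.032, -0.706, -0.033]
ft_force: [0.9, -0.2, 2.0]
grip_width: -0.001
```

Contact (about 2 N). Keep following the arc in small steps.

Emit:
arm_command(
  moves=[
    [[1, 0.1, -0.04, 0, 0], [1, 0.1, -0.04, 0, 0], [1, 0.0, 0, 0, 0]],
  ],
)

```text
clock: 19.98
position: [0.588, 0.0899, 0.1909]
ee_rot: [0.707, -0.033, -0.706, -0.033]
ft_force: [0.2, -0.1, 3.5]
grip_width: 0.002
```

Emit:
arm_command(
  moves=[
    [[1, 0.1, -0.03, 0, 0], [1, 0.1, -0.03, 0, 0], [1, 0.0, 0, 0, 0]],
  ],
)

```text
clock: 20.23
position: [0.5881, 0.0915, 0.186]
ee_rot: [0.707, -0.032, -0.706, -0.033]
ft_force: [0.6, -1.1, 4.3]
grip_width: -0.001
```

Run:
```python
from h import *
i=manip.camera_info("wrist"); im=manip.camera("wrist"); save(im,"w18.png",(90,70,460,320),2.1)
o=manip.get_obs(); print(o["position"],o["ft_force"],o["clock"],o["grip_width"])
```

```text
[0.58811216 0.09143779 0.1861462 ] [0.30855615 1.27698317 5.13930692] 20.2833 0.0007105246917423852
```

View pics/w18.png

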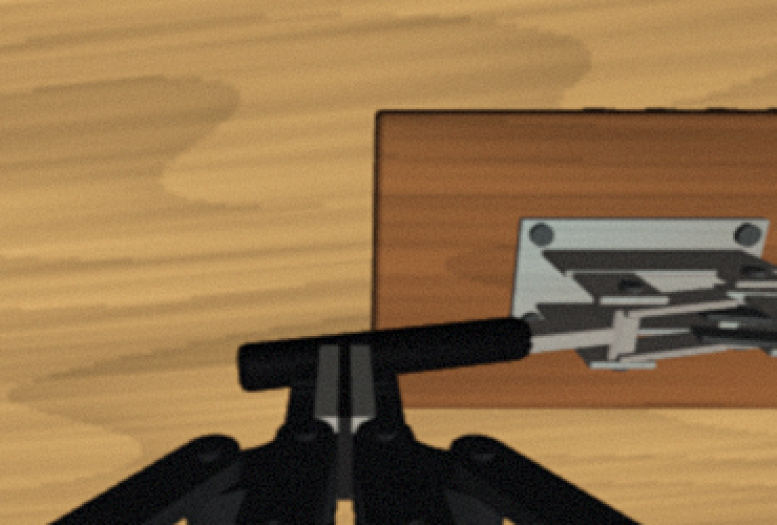

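Emit:
arm_command(
  moves=[
    [[1, 0.1, -0.02, 0, 0], [1, 0.1, -0.02, 0, 0], [1, 0.0, 0, 0, 0]],
  ],
)

```text
clock: 20.53
position: [0.588, 0.0926, 0.1808]
ee_rot: [0.706, -0.032, -0.706, -0.033]
ft_force: [-0.1, 1.3, 2.6]
grip_width: 0.0
```

Emit:
arm_command(
  moves=[
    [[1, 0.1, -0.01, 0, 0], [1, 0.0, 0, 0, 0]],
  ],
)

```text
clock: 20.7
position: [0.5878, 0.0925, 0.178]
ee_rot: [-0.706, 0.033, 0.707, 0.032]
ft_force: [0.9, 0.7, 1.2]
grip_width: 0.0
```

Emit:
arm_command(
  moves=[
    [[1, 0.1, -0.01, 0, 0], [1, 0.0, 0, 0, 0]],
  ],
)

```text
clock: 20.87
position: [0.5876, 0.0924, 0.1752]
ee_rot: [-0.706, 0.033, 0.707, 0.032]
ft_force: [0.4, 0.2, -0.7]
grip_width: -0.001
```

Force has fallen to zero, so it appears to have snapped; I check before withdrawing.

Run:
```python
from h import *
i=manip.camera_info("wrist"); im=manip.camera("wrist"); save(im,"w19.png",(90,70,460,320),2.1)
o=manip.get_obs(); print(o["position"],o["ft_force"],o["clock"],o["grip_width"])
yb=np.array([.09,.996,0]);pv=np.array([.5795,-.001,.084])
cv=lambda q:((q[::-1]-[90,70])*2.1).round()
for a in (1.1,1.2,1.25,1.3,1.37):
    print(a,[cv(proj(pv+r*(yb*np.cos(1.37-a)+np.array([0,0,np.sin(1.37-a)])),i)) for r in (.036,.126)])
```

```text
[0.58765005 0.09235005 0.17529856] [ 0.47232423 -0.24293501 -0.04368363] 20.9167 -0.0027386170834685338
1.1 [array([545., 355.]), array([238., 401.])]
1.2 [array([538., 350.]), array([236., 376.])]
1.25 [array([536., 347.]), array([236., 365.])]
1.3 [array([533., 344.]), array([238., 354.])]
1.37 [array([530., 340.]), array([242., 341.])]
```

View pics/w19.png

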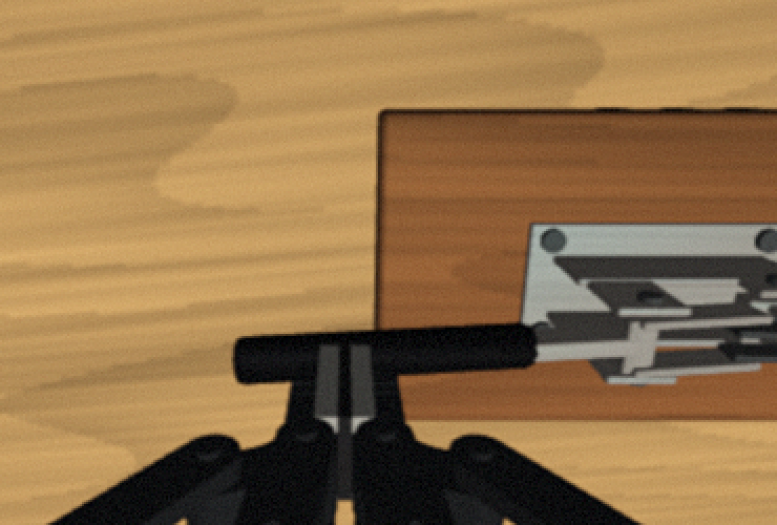

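Emit:
arm_command(
  moves=[
    [[1, 0.1, 0, 0, 0], [1, 0.0, 0, 0, 0]],
  ],
)

```text
clock: 21.08
position: [0.5878, 0.0924, 0.1728]
ee_rot: [-0.706, 0.033, 0.707, 0.032]
ft_force: [-0.7, 0.2, 0.1]
grip_width: 0.001
```

Run:
```python
from h import *
i=manip.camera_info("wrist"); im=manip.camera("wrist"); save(im,"w20.png",(90,70,460,320),2.1)
o=manip.get_obs(); print(o["position"],o["ft_force"],o["clock"],o["grip_width"])
yb=np.array([.09,.996,0]);pv=np.array([.5795,-.001,.084])
cv=lambda q:((q[::-1]-[90,70])*2.1).round()
for a in (1.2,1.25,1.3,1.37):
    print(a,[cv(proj(pv+r*(yb*np.cos(1.37-a)+np.array([0,0,np.sin(1.37-a)])),i)) for r in (.036,.126)])
```

```text
[0.58781572 0.09251156 0.17302341] [ 0.22005612  0.04243617 -0.59009276] 21.1333 -0.0043131687560321146
1.2 [array([541., 354.]), array([234., 381.])]
1.25 [array([538., 351.]), array([235., 370.])]
1.3 [array([536., 348.]), array([237., 359.])]
1.37 [array([533., 344.]), array([241., 345.])]
```

View pics/w20.png

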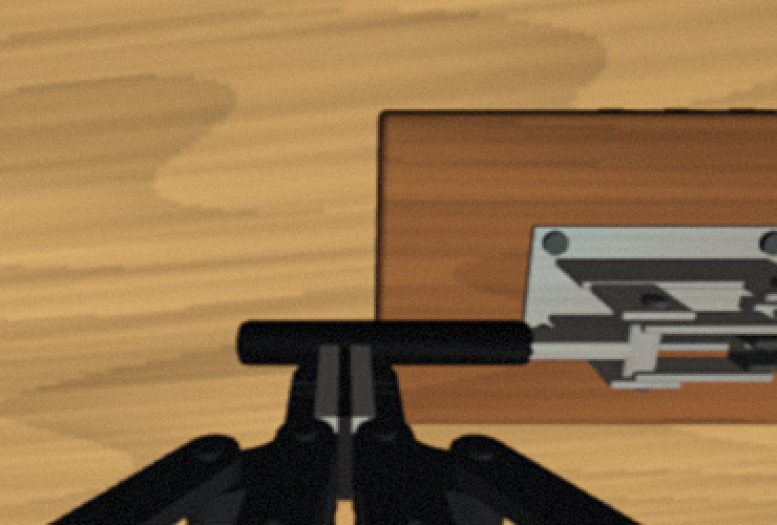

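Emit:
arm_command(
  moves=[
    [[1, -0.4, 0, 0, 0], [1, -0.8, 0, 0, 0], [1, -1, 0, 0, 0], [1, -1, 0, 0, 0], [1, -1, 0.4, 0, 0], [1, -1, 0.8, 0, 0], [1, -0.5, 1, 0.3, 0], [1, 0, 1, 0.5, 0], [1, 0, 1, 0.5, 0], [1, 0, 1, 0, 0], [1, 0, 0.6, 0, 0], [1, 0, 0, 0, 0]],
  ],
)

```text
clock: 22.13
position: [0.5419, -0.0529, 0.317]
ee_rot: [0.707, -0.035, -0.706, -0.034]
ft_force: [0.3, -0.2, 0.2]
grip_width: 0.0
```

Run:
```python
from h import *
i=manip.camera_info("wrist"); im=manip.camera("wrist"); save(im,"w21.png",(100,90,480,300),2)
o=manip.get_obs(); print(o["position"],o["ft_force"],o["clock"],o["grip_width"])
for q,z in [("movement_center",.045),("handle_pivot",.084),("clamp_pad",.055)]:
    print(q,[(r["pixel"],round(r["confidence"],2),at(r["pixel"],i,z).round(4)) for r in manip.pinpoint(q,"wrist")])
```

```text
[ 0.54216682 -0.05045383  0.31685197] [-0.23923522  0.33920843 -0.26581761] 22.1833 -0.0004123337209159624
movement_center [([142.6, 333.2], 0.73, array([ 0.5658, -0.1548,  0.045 ])), ([141.8, 327.7], 0.3, array([ 0.5674, -0.148 ,  0.045 ])), ([294.2, 423.9], 0.3, array([ 0.3229, -0.2908,  0.045 ]))]
handle_pivot [([148.9, 204.8], 0.68, array([ 0.5793, -0.0015,  0.084 ]))]
clamp_pad [([144.5, 319.2], 0.55, array([ 0.5668, -0.1351,  0.055 ]))]
```

View pics/w21.png

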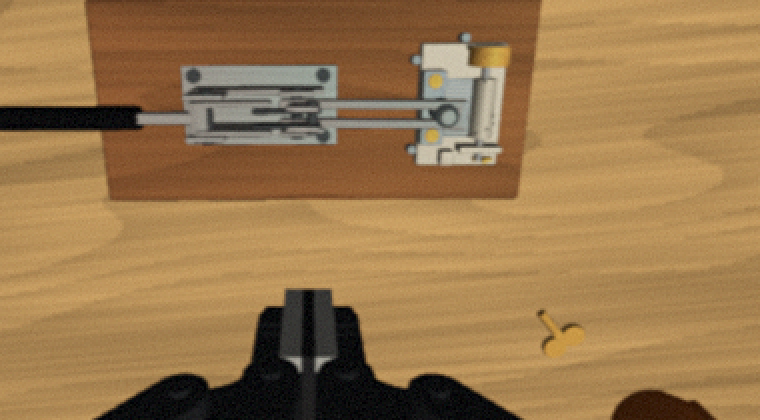

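Run:
```python
from h import *
im=manip.camera("wrist"); save(im,"w22.png",(290,95,370,180),7); im=manip.camera("top"); save(im,"t22.png",(90,120,410,280),2.4)
```

```text
(no output)
```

View pics/w22.png

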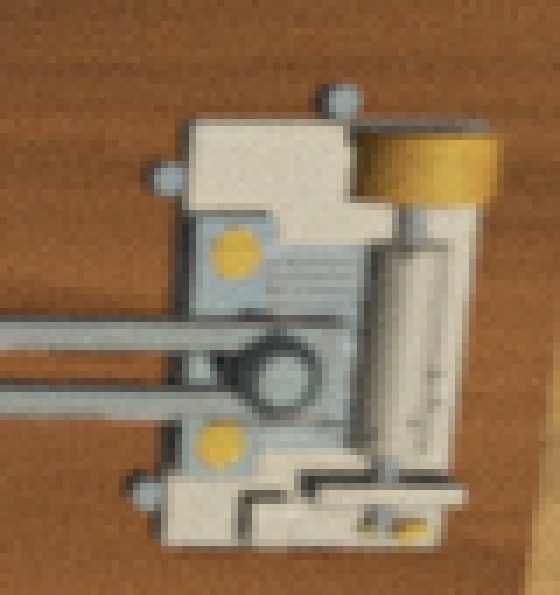

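View pics/t22.png

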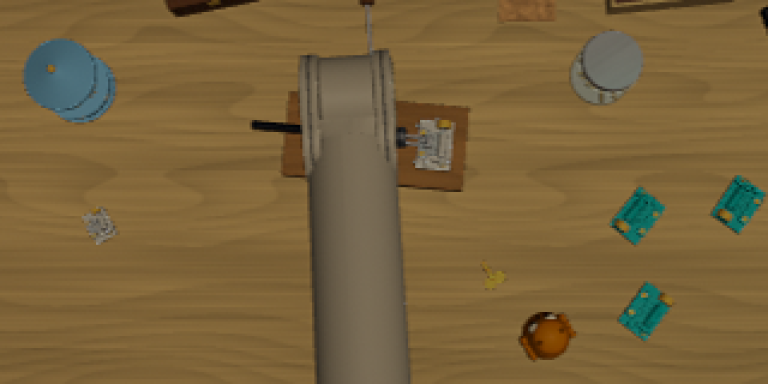

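Run:
```python
from workcell import manip
print(manip.hand_in()); print(manip.get_obs()["clock"])
```

```text
the job is handed in; nothing more can be done
None
the job is handed in; nothing more can be done
```

The larger nickel movement is on the listening board, comb-heel side to the clamp, up against all three pins and clamped. I handed the job in at about 22 s of the 69 s allowed.

- **Placing:** I gripped the movement across its bedplate, set it down by feel and slid it against the two heel pins, then the end pin. Pushing against the pins took at most about 8.5 N. The one firmer moment was setting it down, when the upward force briefly reached about 16 N before I backed off.
- **Clamping:** I swung the handle down with closed fingers; it resisted with about 5 N at most, then the force fell to zero. At that point a picture put the handle only at about 1.27 rad, near its centre and not fully over. I followed it 2.5 mm further, and the next picture showed it level against its stop. I then withdrew.
- **Last checks:** The wrist camera showed the pad on the comb heel and no visible gap at any pin, and the handle was still level. The top view, partly blocked by the arm, showed the small movement, the turquoise look-alikes, owl, canister, carousel and winding key apparently where they stood. The screwdriver was only partly in view.
- **Disagreements:** The handle moved ahead of my fingers before the clamp began to resist. The different camera estimates of the nest and handle pivot disagreed by several millimetres, so I relied on touch for the final positions. Clamp pressure was judged only from the pictures and the force falling to zero, not measured.

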